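Refit the bench dust filter: seat its drawer, set its clamp nut

ROBOT

A 6-joint arm with a two-finger parallel gripper is mounted at the origin on the work surface. World frame = base frame: x ahead of the robot, y to its left, z up, the work surface at z = 0. Lengths are in m, angles in degrees, forces in N, time in s.
With the tool pointing down it reaches from about 0.25 to 0.85 m from the base axis. Payload 12.5 kg.
Tool frame: the origin (TCP) lies midway between the tips of the shut fingers; the grasp point (between the pads) lies ctrl.tcp_to_grasp behind it (ctrl.tcp_to_grasp is the distance from the TCP to the grasp point, in m); z points along the fingers, y is the line along which they close (so a half turn about z gives the same grasp; the last joint's range is limited). The gripper opens to 93 mm and grips with 3 to 60 N. Pads are 15 mm wide; open, the fingers measure 128 mm over their backs; the gripper's body (75 mm by 188 mm) begins 65 mm behind the grasp point.
Start: joints at [-72.284, 20.094, 94.641, -0, 65.266, -4.847], TCP at [0.211, -0.508, 0.18] pointing down, gripper open.
Joint ranges: [-157.81, 157.81], [-45, 120.19], [0.68, 151.7], [-89.99, 269.99], [4.06, 180], [-164.3, 164.3]. Speed limits (degrees/s): [127.2, 127.2, 159.86, 180, 180, 180].

INTERFACE

Orientations are given as [roll, pitch, yaw] about the fixed x, y, z axes, in that order (R = Rz(yaw) Ry(pitch) Rx(roll)).
In Python, from bench import ctrl, grab_frame gives the robot as it stands. The module is installed in compiled form; this text tells all that it offers.
- The arm moves only by the tool send_rows, never from a script. Its argument "plan" is a list that holds one entry, the list of rows, each a list of 4 numbers: the shift along the tool's x, y, z in mm, then the turn about the tool's z in degrees. In form: [[[dx, dy, dz, roll], ...]]. A call has 1 to 12 rows; each row is the pose to reach, as a shift and turn from the pose commanded when the call began, along the tool's axes at that moment; what a row does not reach only later rows make up. A row lasts 1/8 s, in which the tool goes at most 62.5 mm and 10.7 degrees, less where a joint would pass 70% of its speed; a pose out of reach is approached as far as the arm can. A call with a gripper value outside its range is refused whole. "hand" is the opening, from 0 (shut) to 1 (fully open), set as the call begins (left out, the last holds). The fingers move at their own pace and stop on an object; the grip force is fixed at half the most. Time passes only in rows, so rows that repeat a pose let the fingers close. It gives the time, the measured TCP pose, the force, the opening and the grip force at its end, in the units of the state.
- ctrl.state(): the state, without advancing time (a new reading comes with each control period).
- grab_frame(name): name is "scene" or "top" or "wrist"; returns a dict with "img" (384x512x3 uint8, red, green, blue), "z_map" (384x512 float32, m along the optical axis (not along the pixel's ray), 0 where there is no reading), "K" (3x3 intrinsics, pixels), "pose" (4x4, takes a point from camera to world coordinates). Camera axes: x right, y down, z forward; pixel columns grow to the right and rows downward; lengths in m; the calibration is good to about 2 mm. A picture is of the moment at which its call begins.
- ctrl.job_done(): hands the job in; it is judged then, once.
The state is a dict: "time_s": time; "q": joint angles; "joint_vel": joint speeds; "joint_efforts": joint torques, N m; "ee_pos": TCP position; "tcp_rot": TCP orientation; "force": force on the tool from outside, world axes, zero at the start; "wrist_torque": the same for the moment, N m; "opening": finger opening in m; "grasp_force": force on a finger pad.
Only numpy, scipy, OpenCV 4.12 (cv2) and the standard library are available. Lean on these libraries where they do the work, as an engineer would, in place of code of your own. Each camera call takes 0.05 s, during which the arm holds its last target. There are 200 camera calls.

TASK

The filter drawer of the grey dust unit on the engraver's bench stands open: push it home until it seats in its catch. Then screw the knurled nut on top of the unit all the way down (clockwise) until it bottoms out, back it off a quarter turn, and finish while still holding the nut there between the fingers, so that it cannot creep while its thread-lock sets. Leave the other things on the bench where they are.

Things in the scene. Friction and masses are not known exactly. Their poses are not given: they have to be found in the camera images.
- unit: grey metal dust-filter box, fixed to the bench, 180 (x, depth) x 180 (y, width) x 105 mm high. Origin: centre of its underside, on the bench; z up, its front (the drawer side) faces its own -x. On the centre of its top stand a boss 32 mm across and 12 mm high, and on this the nut on its stud; the rest of the top is flat and clear. A hose spigot 56 mm across sticks out 50 mm at the back
- drawer (a joint): how far the filter drawer stands out, in m: 0 = home, grows as it comes out along the unit's own -x (at most 0.10; starts 0.04 to 0.09). It slides with about 1 N of friction; a spring-ball catch resists from about 11 mm out with a peak of about 4 to 5 N, and from about 3 mm out pulls it home against a hard stop and keeps it there
- drawer_face (a point): centre of the outer face of the drawer's flat white front panel, which is 176 mm wide (unit's y), 64 mm high (30 to 94 mm above the bench) and 12 mm thick; moves with the drawer; same axes as the unit (outward is -x). When home it lies 102 mm in front of the unit's centre
- nut (a joint): turn of the nut in rad about the upright stud: 0 = bottomed out on a hard stop, grows counter-clockwise seen from above (unscrewing), up to 6.5; starts 2.3 to 4.4, so it must be turned clockwise by that much, with regrasps. Turning it takes about 0.06 N m; it stays where it is left. It sinks 5 mm per full turn and cannot come off. A quarter turn is 1.57
- nut_mid (a point): centre of the round knurled aluminium nut, half-way up it: 40 mm across, 24 mm high, upright axis, on the unit's vertical centre line; 129 mm above the bench when bottomed out, up to 3.5 mm higher at the start. The steel stud, 10 mm across, sticks out of its top to 153 mm above the bench. A black line on its top, along this point's x, shows its turn. It can be gripped from above at any yaw
- tin: bystander: round steel tin with lid, 62 mm across, 34 mm high, standing loose; origin at the centre of its underside
- graver_pot: bystander: dark steel pot of gravers, 60 mm across, 75 mm high (tools to about 140 mm), standing loose; origin at the centre of its underside
- ring_block: bystander: dark wood block 90 x 35 x 28 mm with a brass stub on it (48 mm high in all), loose; origin at the centre of its underside

How it is judged:
By the outcome, as a careful person would: the job done as asked, in the order asked, and still so for the second after the job is handed in, while the arm keeps its last pose, push and grip.
It also fails if it takes over 67 s, if anything falls off the work surface, if the arm or the gripper's body presses on something with over 40 N, if the wrist force passes 120 N, or if a joint passes its speed limit or range.

## Working session

There is one attempt and no reset: what is moved stays moved. The work goes in short steps, Python scripts to look and compute and a tool call to move; the robot and the scene stay as the last step left them, time stands still between calls to the robot, and variables do not carry over. Pictures are saved under pics/ and viewed, at most 10 in all, crops included, and the job is handed in when it is done.

Besides the shell and the picture viewer there is one more tool, called after "Call:" as name(argument=value, ...) on one line, values as JSON. send_rows: Moves the arm, as the interface text tells. Its arguments: {"type":"object","properties":{"plan":{"type":"array","items":{"type":"array","items":{"type":"array","items":{"type":"number"}}}},"hand":{"type":"number"}},"required":["plan"]}

```bash
mkdir -p pics
cat > h.py <<'E'
import numpy as np, cv2
from bench import ctrl, grab_frame
def cloud(f):
    z=f["z_map"];K=f["K"];v,u=np.mgrid[:z.shape[0],:z.shape[1]]
    P=np.stack([(u-K[0,2])/K[0,0]*z,(v-K[1,2])/K[1,1]*z,z],-1)
    T=f["pose"];W=P@T[:3,:3].T+T[:3,3];W[z==0]=np.nan;return W
def ray(f,u,v,h):
    d=f["pose"][:3,:3]@np.linalg.solve(f["K"],[u,v,1.]);o=f["pose"][:3,3];return o+d*(h-o[2])/d[2]
def save(n,im): cv2.imwrite(f"pics/{n}.png",im[:,:,::-1])
E
python3 - <<'E'
from h import *
a=grab_frame("scene");b=grab_frame("top")
np.savez("f.npz",ti=b["img"],tz=b["z_map"],K=b["K"],T=b["pose"])
im=np.hstack([a["img"],b["img"]]);save("a",cv2.resize(im,(800,300),interpolation=cv2.INTER_AREA));save("top",b["img"])
s=ctrl.state();print(s,ctrl.tcp_to_grasp)
W=cloud(b)
m=(W[...,2]>0.095)&(W[...,2]<0.112)
n,l,st,c=cv2.connectedComponentsWithStats(m.astype(np.uint8))
for i in range(1,n):
    if st[i,4]>200:
        p=W[l==i];r=cv2.minAreaRect(p[:,:2].astype(np.float32));print(st[i],c[i],np.nanmean(p,0),r)
E
```

```text
{'time_s': 0.1, 'q': array([-7.22861876e+01,  2.01206652e+01,  9.46732330e+01, -1.15141612e-03,
        6.52637910e+01, -4.84746109e+00]), 'joint_vel': array([ 0.03631134, -0.00979336, -0.08049276, -0.00866731, -0.01118306,
        0.0182159 ]), 'joint_efforts': array([ 1.34331272e-03, -4.98025489e+01, -2.85705096e+01,  7.00354809e-02,
        2.39009655e-02, -2.70447447e-05]), 'ee_pos': array([ 0.21093125, -0.50757574,  0.1798612 ]), 'tcp_rot': array([-1.79942429e+02, -3.83338119e-03,  2.25617539e+01]), 'force': array([ 0.15069973,  0.42601746, -0.54781485]), 'wrist_torque': array([ 0.04576023,  0.0114033 , -0.03831104]), 'grasp_force': 0.0, 'opening': 0.09312626920483832} 0.0188
[ 264  150   95   96 6469] [311.70088113 197.92147163] [ 0.64508641 -0.08999078  0.10475945] ((0.647799551486969, -0.09070153534412384), (0.1800975203514099, 0.1807633340358734), 78.86920928955078)
```

View pics/a.png

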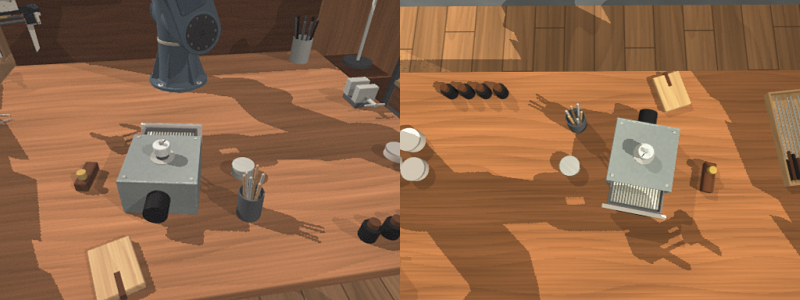

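View pics/top.png

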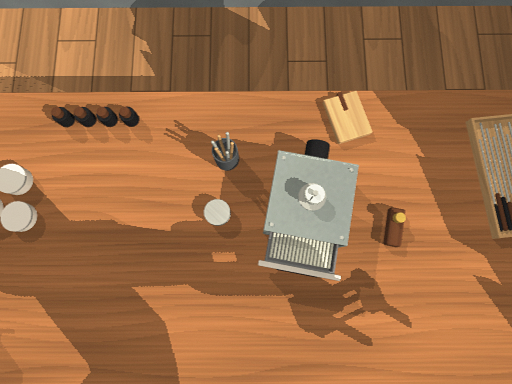

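The scene shows the unit in front of the robot with its drawer open toward the base. In the top view the unit's top is centred near (312,198), the white panel runs from (260,265) to (340,277), and the nut is at (313,196). The tin (217,212), pot (226,153) and block (395,228) are all clear of it.

Run:
```python
from h import *
d=np.load("f.npz");f=dict(img=d["ti"],z_map=d["tz"],K=d["K"],pose=d["T"])
W=cloud(f);c=np.array([.6478,-.0907]);
a=np.radians(-11.1);R=np.array([[np.cos(a),-np.sin(a)],[np.sin(a),np.cos(a)]])
U=(W[...,:2]-c)@R
m=(U[...,0]<-.095)&(U[...,0]>-.25)&(abs(U[...,1])<.1)&(W[...,2]>.088)&(W[...,2]<.1)
p=U[m];print("panel",m.sum(),p.min(0),p.max(0),W[m][:,2].mean())
w=cv2.inRange(f["img"],(170,170,170),(255,255,255))
h=W[...,2]; n=(h>.135)&(np.hypot(U[...,0],U[...,1])<.04);print("nut",n.sum(),W[n].mean(0),np.percentile(h[n],[5,50,95]))
s=ctrl.state();yaw=np.radians(s["tcp_rot"][2])
x=np.array([np.cos(yaw),np.sin(yaw)]);y=np.array([np.sin(yaw),-np.cos(yaw)])
for ux in(-.25,p[:,0].min()-.02):
    t=c+R@np.array([ux,0]);e=t-s["ee_pos"][:2];print(ux,t,"tool mm",e@x*1e3,e@y*1e3)
im=cv2.resize(f["img"][170:225,285:340],(440,440),interpolation=cv2.INTER_CUBIC);save("nut0",im)
```

```text
panel 492 [-0.16459673 -0.08745033] [-0.09895646  0.08790373] 0.09333354766204092
nut 314 [ 0.64657982 -0.08985247  0.14328065] [0.13966105 0.1427689  0.15156064]
-0.25 [ 0.40247683 -0.04256951] tool mm 355.299056622217 -355.9256807842274
-0.18459672839219557 [ 0.46665658 -0.05516107] tool mm 409.73578930872446 -319.6733695279508
```

View pics/nut0.png

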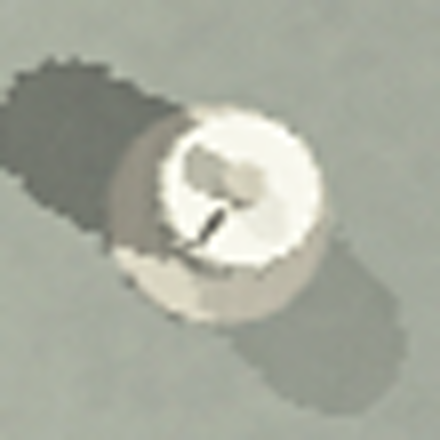

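The crop shows the black line running from the stud (242,185) to (205,235). That is about 143° in world and about 154° (2.7 rad) from the unit's axis, which agrees with the nut's height. The drawer stands about 63 mm out.

Call:
send_rows(plan=[[[60, -60, 0, -10], [120, -120, 0, -20], [180, -180, 0, -30], [240, -240, 0, -40], [300, -300, 0, -50], [355, -356, 0, -60], [355, -356, 0, -70], [355, -356, 0, -80], [355, -356, 0, -90], [355, -356, 0, -100], [355, -356, 0, -110], [355, -356, 0, -120]]], hand=0)

```text
time_s: 1.6
ee_pos: [0.4021, -0.0428, 0.1801]
tcp_rot: [-180.0, -0.0, 142.9]
force: [-0.1, -0.0, 1.4]
opening: 0.0006
grasp_force: 0.0
```

Call:
send_rows(plan=[[[0, 0, 20, -10], [0, 0, 60, -20], [0, 0, 100, -26.3], [0, 0, 125, -26.3], [0, 0, 125, -26.3], [0, 0, 125, -26.3]]])

```text
time_s: 2.35
ee_pos: [0.4028, -0.043, 0.0561]
tcp_rot: [-180.0, 0.0, 168.9]
force: [-1.2, -0.0, 0.5]
opening: 0.0004
grasp_force: 0.0
```

Call:
send_rows(plan=[[[-30, 0, 0, 0], [-60, 0, 0, 0], [-68, 0, 0, 0], [-74, 0, 0, 0], [-80, 0, 0, 0], [-86, 0, 0, 0], [-92, 0, 0, 0], [-99, 0, 0, 0], [-106, 0, 0, 0], [-113, 0, 0, 0], [-120, 0, 0, 0], [-125, 0, 0, 0]]])

```text
time_s: 3.85
ee_pos: [0.5256, -0.0672, 0.0554]
tcp_rot: [180.0, 0.0, 168.9]
force: [-1.1, 0.5, 5.0]
opening: 0.0008
grasp_force: 2.7
```

Call:
send_rows(plan=[[[-2, 0, 0, 0], [-4, 0, 0, 0], [-6, 0, 0, 0], [-8, 0, 0, 0], [-10, 0, 0, 0], [-11, 0, 0, 0], [-12, 0, 0, 0], [-13, 0, 0, 0], [-13, 0, 0, 0]]])

```text
time_s: 4.97
ee_pos: [0.5381, -0.0696, 0.0555]
tcp_rot: [180.0, 0.0, 168.9]
force: [0.2, 0.2, 5.4]
opening: 0.0006
grasp_force: 2.7
```

Call:
send_rows(plan=[[[-1, 0, 0, 0], [-2, 0, 0, 0], [-2, 0, 0, 0]]])

```text
time_s: 5.35
ee_pos: [0.5391, -0.0698, 0.0554]
tcp_rot: [180.0, -0.1, 168.9]
force: [-5.8, 1.1, 8.4]
opening: 0.0008
grasp_force: 4.5
```

```bash
cat > d.py <<'E'
from h import *
def drawer(f):
    W=cloud(f);c=np.array([.6478,-.0907])
    a=np.radians(-11.1);R=np.array([[np.cos(a),-np.sin(a)],[np.sin(a),np.cos(a)]])
    U=(W[...,:2]-c)@R
    m=(U[...,0]<-.0915)&(U[...,0]>-.25)&(abs(U[...,1])<.1)&(abs(U[...,1])>.03)&(W[...,2]>.085)&(W[...,2]<.1)
    return m.sum(),np.percentile(U[m][:,0],[0,1,5,50]) if m.any() else None
E
python3 -c "
from d import *
print(drawer(grab_frame('top')),ctrl.state()['force'])
d=np.load('f.npz');print(drawer(dict(img=d['ti'],z_map=d['tz'],K=d['K'],pose=d['T'])))"
```

```text
(np.int64(9), array([-0.10209364, -0.10195212, -0.10138603, -0.09630482])) [-6.01585143  1.49837114  9.49376206]
(np.int64(448), array([-0.16458302, -0.1643869 , -0.16369549, -0.15613661]))
```

Call:
send_rows(plan=[[[-1, 0, 0, 0], [-2, 0, 0, 0], [-2, 0, 0, 0], [-2, 0, 0, 0]]])

```text
time_s: 5.9
ee_pos: [0.5397, -0.0699, 0.0553]
tcp_rot: [180.0, -0.3, 168.9]
force: [-13.5, 2.4, 14.7]
opening: 0.0008
grasp_force: 8.1
```

The drawer is against its stop: the force rises with no further travel, and the panel is at 102 mm. I'll back off, rise, and go over the nut for a close look.

Call:
send_rows(plan=[[[10, 0, 0, 0], [30, 0, 0, 0], [30, 0, -50, 0], [30, 0, -100, 0], [30, 0, -150, 0], [-10, 0, -170, 0], [-50, 0, -170, 0], [-50, 0, -170, 0], [-50, 0, -170, 0]]], hand=0)

```text
time_s: 7.02
ee_pos: [0.5899, -0.0798, 0.2246]
tcp_rot: [180.0, -0.1, 168.9]
force: [0.9, -0.1, -0.3]
opening: 0.0005
grasp_force: 0.0
```

```bash
python3 -c "
from d import *
t=grab_frame('top');w=grab_frame('wrist')
print(drawer(t));s=ctrl.state();print(s['ee_pos'],s['q'],s['force'])
W=cloud(w);h=W[...,2]
np.savez('w.npz',img=w['img'],z=w['z_map'],K=w['K'],T=w['pose'])
n=(h>.136)&(h<.148)&(np.hypot(W[...,0]-.6478,W[...,1]+.0907)<.05)
print(n.sum(),W[n].mean(0) if n.any() else 0,np.median(h[n]),cv2.minEnclosingCircle(W[n][:,:2].astype(np.float32)))
save('w1',w['img'])"
```

```text
(np.int64(214), array([-0.10222692, -0.10214675, -0.10174392, -0.09686469]))
[ 0.58990205 -0.07981183  0.2251976 ] [-1.21859040e+01  2.25858986e+01  8.45056794e+01  1.05853906e-03
  7.29451440e+01 -9.10502968e+01] [-0.7492682  -0.63033605  0.24001572]
61 [ 0.62757757 -0.08539843  0.13905197] 0.13921635751721578 ((0.629705011844635, -0.083842933177948), 0.011300855316221714)
```

View pics/w1.png

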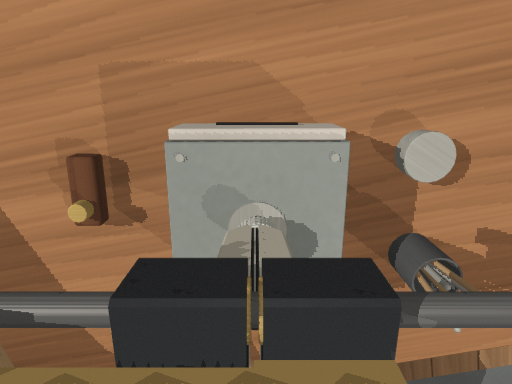

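The wrist view shows the panel shut flush (about (257,130)). The nut, at about (258,225), is partly hidden by the fingers. I'll step past it so the camera sees it clear.

Call:
send_rows(plan=[[[-50, 0, 0, 0], [-100, 0, 0, 0], [-120, 0, 0, 0], [-120, 0, 0, 0], [-120, 0, 0, 0]]], hand=1)

```text
time_s: 7.75
ee_pos: [0.7075, -0.1029, 0.2256]
tcp_rot: [180.0, -0.0, 168.9]
force: [-0.2, -0.3, -0.7]
opening: 0.0461
grasp_force: 0.0
```

```bash
python3 -c "
from d import *
w=grab_frame('wrist');s=ctrl.state();print(s['ee_pos'])
W=cloud(w);h=W[...,2]
np.savez('w.npz',img=w['img'],z=w['z_map'],K=w['K'],T=w['pose'])
n=(h>.139)&(h<.1475)&(np.hypot(W[...,0]-.6478,W[...,1]+.0907)<.04)
P=W[n];print(n.sum(),P.mean(0),np.median(h[n]),cv2.minEnclosingCircle(P[:,:2].astype(np.float32)))
v,u=np.nonzero(n);print(u.min(),u.max(),v.min(),v.max())
# top face unit
m=(h>.1)&(h<.109);print(cv2.minAreaRect(W[m][:,:2].astype(np.float32)))
# dark line
g=cv2.cvtColor(w['img'],cv2.COLOR_RGB2GRAY);c=P[:,:2].mean(0)
r=np.hypot(W[...,0]-c[0],W[...,1]-c[1]);k=n&(r<.018)&(r>.007)&(g<90);Q=W[k][:,:2]-c
print(k.sum(),np.degrees(np.arctan2(*Q.mean(0)[::-1])) if k.any() else 0)
save('w2',cv2.resize(w['img'][max(v.min()-30,0):v.max()+30,u.min()-30:u.max()+30],None,fx=3,fy=3))"
```

```text
[ 0.70750515 -0.10293127  0.22582228]
1707 [ 0.64587852 -0.08967553  0.14157452] 0.14161825068347528 ((0.6462297439575195, -0.08967528492212296), 0.02076595462858677)
233 282 86 136
((0.6615106463432312, -0.021101385354995728), (0.3247530460357666, 0.18426355719566345), 77.48169708251953)
32 141.88341447813758
```

View pics/w2.png

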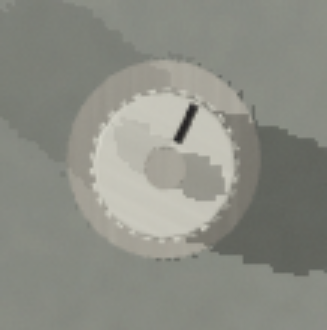

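The crop shows the nut centred at (165,165) with the line pointing up and right to (193,105). That puts it at about 143° in world, so about 154° of clockwise turn remains. I'll grip at the mean of the two centres, (0.647, -0.090).

Call:
send_rows(plan=[[[40, 0.5, 0, 0], [62, 1, 0, 0], [62, 1, 0, 0], [62, 1, 30, 0], [62, 1, 60, 0], [62, 1, 90, 0], [62, 1, 105, 0], [62, 1, 112, 0], [62, 1, 112, 0], [62, 1, 112, 0]]], hand=1)

```text
time_s: 9.05
ee_pos: [0.6484, -0.0904, 0.1144]
tcp_rot: [-180.0, 0.1, 168.9]
force: [0.9, -0.4, -0.0]
opening: 0.0931
grasp_force: 0.0
```

Call:
send_rows(plan=[[[0, 0, 0, 0], [0, 0, 0, 0], [0, 0, 0, 0], [0, 0, 0, 0], [0, 0, 0, 0], [0, 0, 0, 0], [0, 0, 0, 0], [0, 0, 0, 0]]], hand=0.3)

```text
time_s: 10.05
ee_pos: [0.6478, -0.0902, 0.1133]
tcp_rot: [-180.0, 0.0, 168.9]
force: [-0.1, -0.5, -0.1]
opening: 0.0278
grasp_force: 0.0
```

The fingers closed to 28 mm with no force, but the nut is 40 mm across, so I need to look.

```bash
python3 -c "
from d import *
s=ctrl.state();print(s)
w=grab_frame('wrist');a=grab_frame('scene')
save('w3',np.hstack([cv2.resize(w['img'],(400,300)),cv2.resize(a['img'][130:280,110:310],(400,300))]))"
```

```text
{'time_s': 10.05, 'q': array([-1.20048133e+01,  3.47308299e+01,  8.14952305e+01, -3.30939086e-04,
        6.37736315e+01, -9.08720311e+01]), 'joint_vel': array([ 0.03687052, -0.07672654, -0.00700102,  0.11888994,  0.03969773,
        0.09544423]), 'joint_efforts': array([-3.48094190e-04, -6.31622887e+01, -2.80498624e+01, -1.45385132e-02,
        7.90777523e-02,  2.93681218e-06]), 'ee_pos': array([ 0.64777707, -0.09020813,  0.11334431]), 'tcp_rot': array([-1.79999698e+02,  3.03523122e-04,  1.68867364e+02]), 'force': array([-0.05723439, -0.52767249, -0.11813332]), 'wrist_torque': array([ 0.03776168, -0.16376536,  0.04879932]), 'grasp_force': 0.0, 'opening': 0.027776993642111083}
```

View pics/w3.png

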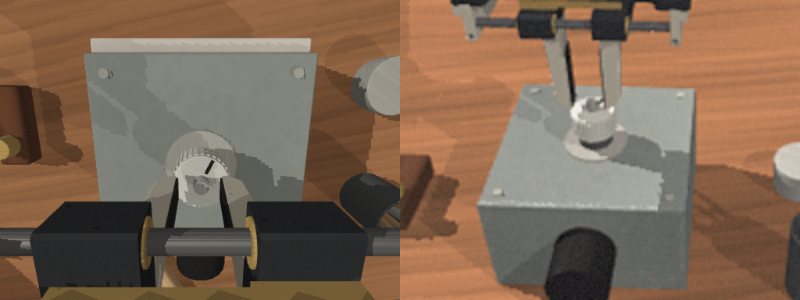

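The views are ambiguous. In the wrist crop the finger tips sit either side of the stud, near (180,185) and (230,185), and look as if they are above the nut. I'll check with depth.

```bash
python3 -c "
from d import *
w=grab_frame('wrist');a=grab_frame('scene')
np.set_printoptions(precision=3,suppress=True,linewidth=150)
for n,f in (('scene',a),('wrist',w)):
    W=cloud(f);s=ctrl.state();yaw=np.radians(s['tcp_rot'][2]);d=W-s['ee_pos']
    t=np.stack([d[...,0]*np.cos(yaw)+d[...,1]*np.sin(yaw),d[...,0]*np.sin(yaw)-d[...,1]*np.cos(yaw)],-1)
    print(n)
    for lo in np.arange(.112,.2,.006):
        m=(W[...,2]>=lo)&(W[...,2]<lo+.006)&(abs(t[...,0])<.05)&(abs(t[...,1])<.07)
        if m.any():
            q=t[m]; hist=np.histogram(q[:,1],np.arange(-.07,.071,.01))[0]
            print(round(lo,3),m.sum(),'x',q[:,0].min(),q[:,0].max(),'y',hist)
"
```

```text
scene
0.112 18 x -0.01657266014164747 -0.006362698102199723 y [0 0 0 0 0 1 5 6 6 0 0 0 0 0]
0.118 38 x -0.021608900120210925 -0.002480142757679018 y [ 0  0  0  0  0  4  7 12 12  3  0  0  0  0]
0.124 59 x -0.022032290777602437 0.0011822536304446178 y [ 0  0  0  0  0  6 17 15 14  7  0  0  0  0]
0.13 55 x -0.02185793824666842 -0.0032286512892734497 y [ 0  0  0  0  0  7 12 12 19  5  0  0  0  0]
0.136 110 x -0.022093629641275363 0.018282056864732322 y [ 0  0  0  0  0 21 24 31 24 10  0  0  0  0]
0.142 128 x -0.019540239613037136 0.01749998191127967 y [ 0  0  0  0  0 22 38 43 24  1  0  0  0  0]
0.148 43 x -0.011420750402423137 0.0040011059606886775 y [ 0  0  0  0  0  7  7 22  5  2  0  0  0  0]
0.154 40 x -0.011650564972715285 0.0026993420769034896 y [ 0  0  0  0  6 18  0  0  8  8  0  0  0  0]
0.16 50 x -0.012207965446963318 0.007515805836121672 y [ 0  0  0  0 12 15  0  0  7 16  0  0  0  0]
0.166 50 x -0.012111164364287214 -9.397135004952884e-05 y [ 0  0  0  0 12 14  0  0  8 16  0  0  0  0]
0.172 62 x -0.012179246721474893 0.0050434773735849 y [ 0  0  0  0 14 19  0  0 11 18  0  0  0  0]
0.17
[... 1246 characters left out ...]
 0   0   0]
0.166 383 x -0.0066771496822429915 0.010816159120945006 y [  0   0   0   1 101  92   0   0 115  74   0   0   0   0]
0.172 458 x -0.006331296343711915 0.010897746784482437 y [  0   0   0   4 125 103   0   0 134  92   0   0   0   0]
0.178 517 x -0.006328777306527806 0.010961093221684322 y [  0   0   0   5 145 107   0   0 149 111   0   0   0   0]
0.184 529 x -0.00552566078791047 0.010955367023152113 y [  0   0   0   6 130 132   0   0 165  96   0   0   0   0]
0.19 470 x -0.003484345189748632 0.010970235073170307 y [  0   0   0   0 104 126   0   0 184  56   0   0   0   0]
0.196 443 x -0.0003049983996691978 0.01097387680707825 y [  0   0   0   0  90 133   0   0 185  35   0   0   0   0]
```

```bash
python3 -c "
from d import *
np.set_printoptions(precision=3,suppress=True,linewidth=150)
d=np.load('w.npz');f=dict(img=d['img'],z_map=d['z'],K=d['K'],pose=d['T']);print(d['T'])
W=cloud(f);c=np.array([.7075,-.1029,.2258]);yaw=np.radians(168.9);e=W-c
t=np.stack([e[...,0]*np.cos(yaw)+e[...,1]*np.sin(yaw),e[...,0]*np.sin(yaw)-e[...,1]*np.cos(yaw)],-1)
for lo in np.arange(.2,.34,.008):
    m=(W[...,2]>=lo)&(W[...,2]<lo+.008)&(abs(t[...,0])<.06)&(abs(t[...,1])<.1)
    if m.any():
        q=t[m];print(round(lo,3),m.sum(),'x',q[:,0].min(),q[:,0].max(),'y',np.histogram(q[:,1],np.arange(-.1,.11,.01))[0])
"
```

```text
[[ 0.193  0.945  0.264  0.633]
 [ 0.981 -0.186 -0.052 -0.09 ]
 [-0.     0.27  -0.963  0.429]
 [ 0.     0.     0.     1.   ]]
0.256 55 x -0.0015910698240757509 0.010488584888160908 y [ 0  0  0  0  0  0  1 22  0  0  0  0 32  0  0  0  0  0  0  0]
0.264 377 x -0.006651491327290794 0.010742687538103552 y [  0   0   0   0   0   0  56 133   0   0   0   0 162  26   0   0   0   0   0   0]
0.272 528 x -0.006573863164517545 0.010959615098067733 y [  0   0   0   0   0   0 112 155   0   0   0   0 183  78   0   0   0   0   0   0]
0.28 624 x -0.006873921436772257 0.01112610683989559 y [  0   0   0   0   0   0 135 177   0   0   0   0 223  89   0   0   0   0   0   0]
0.288 754 x -0.006959954146994291 0.010943255369188819 y [  0   0   0   0   0   0 169 204   0   0   0   0 256 125   0   0   0   0   0   0]
0.296 882 x -0.006219071415824243 0.01106407292354575 y [  0   0   0   0   0   2 207 234   0   0   0   0 288 151   0   0   0   0   0   0]
0.304 923 x -0.0030674134936876365 0.011031746254482246 y [  0   0   0   0   0   0 218 241   0   0   0   0 305 159   0   0   0   0   0   0]
0.312 856 x 0.0031485583560499353 0.01114572746530293 y [  0   0   0   0   0   0 203 234   0   0   0   0 306 113   0   0   0   0   0   0]
0.32 536 x -0.008515550921919858 0.011184611815686451 y [  0   0   0   0   0   0 102 164   0   0   0   0 232  38   0   0   0   0   0   0]
0.328 274 x -0.008624855075556118 0.003159517148815921 y [  0   0   0   0   0   0   0 132   0   0   0   0 142   0   0   0   0   0   0   0]
0.336 532 x -0.008703058712365284 0.009426668652355424 y [  0   0   0   0   0   0   0 266   0   0   0   0 266   0   0   0   0   0   0   0]
```

The finger tips are really about 35 mm behind the reported TCP. Both cameras show this at two openings, at z ≈ 0.148 now and 0.262 earlier, so the fingers closed just above the nut. It is centred between them, so I'll open, go 28 mm lower and grip.

Call:
send_rows(plan=[[[0, 0, 0, 0], [0, 0, 0, 0], [0, 0, 0, 0], [0, 0, 0, 0], [0, 0, 0, 0], [0, 0, 6, 0], [0, 0, 14, 0], [0, 0, 22, 0], [0, 0, 28, 0], [0, 0, 28, 0], [0, 0, 28, 0]]], hand=0.75)

```text
time_s: 11.62
ee_pos: [0.6479, -0.0902, 0.0856]
tcp_rot: [180.0, 0.0, 168.9]
force: [-0.2, 0.7, 1.2]
opening: 0.0695
grasp_force: 0.0
```

Call:
send_rows(plan=[[[0, 0, 0, 0], [0, 0, 0, 0], [0, 0, 0, 0], [0, 0, 0, 0], [0, 0, 0, 0], [0, 0, 0, 0], [0, 0, 0, 0], [0, 0, 0, 0]]], hand=0.2)

```text
time_s: 12.62
ee_pos: [0.6481, -0.0889, 0.0855]
tcp_rot: [179.9, 0.0, 168.9]
force: [1.1, 6.5, 1.9]
opening: 0.039
grasp_force: 30.0
```

Gripped, at 39 mm and 30 N. The side force shows the nut about 1.3 mm further along +y, so I'll shift by that and begin turning clockwise.

Call:
send_rows(plan=[[[0, 1.3, 0, 0], [0, 1.3, 0.1, 8], [0, 1.3, 0.2, 16], [0, 1.3, 0.3, 24], [0, 1.3, 0.5, 32], [0, 1.3, 0.6, 40], [0, 1.3, 0.7, 48], [0, 1.3, 0.8, 56], [0, 1.3, 0.9, 64], [0, 1.3, 1.0, 72], [0, 1.3, 1.1, 80], [0, 1.3, 1.1, 80]]])

```text
time_s: 14.12
ee_pos: [0.6474, -0.0893, 0.0843]
tcp_rot: [-179.9, 0.0, 88.9]
force: [-5.3, -1.3, 4.6]
opening: 0.0396
grasp_force: 30.0
```

```bash
cat > st.py <<'E'
from h import *
s=ctrl.state();y=np.radians(s["tcp_rot"][2]);F=s["force"]
print(s["time_s"],s["ee_pos"].round(4),s["tcp_rot"].round(2),"F",F.round(1),"T",s["wrist_torque"].round(2),"op",round(s["opening"],4),"q6",s["q"][5].round(1))
print("Ftool x,y",F[0]*np.cos(y)+F[1]*np.sin(y),F[0]*np.sin(y)-F[1]*np.cos(y))
E
python3 st.py
```

```text
14.125 [ 0.6474 -0.0893  0.0843] [-1.7991e+02  2.0000e-02  8.8900e+01] F [-5.3 -1.3  4.6] T [-0.31  1.04 -0.  ] op 0.0396 q6 -10.8
Ftool x,y -1.445837313356288 -5.249683993096266
```

```bash
cat > line.py <<'E'
from h import *
c=np.array([.6470,-.0895])
for n in("wrist","scene","top"):
    f=grab_frame(n);W=cloud(f);g=cv2.cvtColor(f["img"],cv2.COLOR_RGB2GRAY)
    Z=W[...,2];m=(Z>.136)&(Z<.147)&(np.hypot(*(W[...,:2]-c).transpose(2,0,1))<.019)
    if m.sum()<10: print(n,"hidden");continue
    r=W[...,:2]-c;rr=np.hypot(r[...,0],r[...,1]);k=m&(rr>.008)&(rr<.0175)&(g<75)
    Q=r[k];a=np.degrees(np.arctan2(Q[:,1],Q[:,0]))
    print(n,m.sum(),k.sum(),np.histogram(a,np.arange(-180,181,20))[0],"rel unit",(np.degrees(np.arctan2(*Q.mean(0)[::-1]))+11.1)%360 if len(Q) else None)
    if n=="wrist":
        v,u=np.nonzero(m);save("wl%d"%int(ctrl.state()["time_s"]*100),cv2.resize(f["img"][max(v.min()-40,0):v.max()+40,max(u.min()-50,0):u.max()+50],None,fx=3,fy=3)[:600,:800])
E
python3 line.py; ls pics
```

```text
wrist 4034 104 [  0   0   0   0   0   0   0   0   0   0   0   4 100   0   0   0   0   0] rel unit 76.42204157991054
scene 32 0 [0 0 0 0 0 0 0 0 0 0 0 0 0 0 0 0 0 0] rel unit None
top hidden
a.png
nut0.png
top.png
w1.png
w2.png
w3.png
wl1417.png
```

The wrist camera tracks the line: the nut followed the fingers and about 76° remain. I'll continue, with a small centring shift.

Call:
send_rows(plan=[[[0, -1, 0, 0], [0, -1, 0.1, 8], [0, -1, 0.2, 16], [0, -1, 0.3, 24], [0, -1, 0.4, 32], [0, -1, 0.5, 40], [0, -1, 0.7, 48], [0, -1, 0.8, 56], [0, -1, 0.9, 62], [0, -1, 0.9, 65], [0, -1, 0.9, 65]]])

```text
time_s: 15.65
ee_pos: [0.6468, -0.0889, 0.0834]
tcp_rot: [-180.0, 0.0, 24.0]
force: [-4.1, -0.0, 5.0]
opening: 0.0394
grasp_force: 30.0
```

```bash
python3 st.py; python3 line.py|head -1
```

```text
15.65 [ 0.6468 -0.0889  0.0834] [-1.7998e+02  2.0000e-02  2.3970e+01] F [-4.1 -0.   5. ] T [ 0.14  0.87 -0.06] op 0.0394 q6 54.1
Ftool x,y -3.7565932063127163 -1.6342763163301879
wrist 4104 96 [ 0  0  0  0  0  0  0  0 82 14  0  0  0  0  0  0  0  0] rel unit 7.641947421083167
```

Call:
send_rows(plan=[[[0, 0, 0, 2], [0, 0, 0, 4], [0, 0, 0.1, 6], [0, 0, 0.1, 8], [0, 0, 0.1, 8]]])

```text
time_s: 16.42
ee_pos: [0.6468, -0.0888, 0.0833]
tcp_rot: [-180.0, 0.0, 16.0]
force: [-5.1, 0.7, 6.4]
opening: 0.0394
grasp_force: 30.0
```

```bash
python3 st.py; python3 line.py|head -1
```

```text
16.425 [ 0.6468 -0.0888  0.0833] [-1.7997e+02  3.0000e-02  1.5960e+01] F [-5.1  0.7  6.4] T [ 0.23  0.99 -0.04] op 0.0394 q6 62.1
Ftool x,y -4.699186350539758 -2.060006653337959
wrist 4093 103 [  0   0   0   0   0   0   0   2 101   0   0   0   0   0   0   0   0   0] rel unit 359.01509169960883
```

Call:
send_rows(plan=[[[0, 0, 0, 2], [0, 0, 0, 4], [0, 0, 0, 4]]])

```text
time_s: 16.95
ee_pos: [0.6471, -0.0887, 0.0833]
tcp_rot: [180.0, -0.0, 12.0]
force: [-3.2, 1.7, 4.6]
opening: 0.0395
grasp_force: 30.0
```

```bash
python3 st.py; python3 line.py|head -1
```

```text
16.95 [ 0.6471 -0.0887  0.0833] [ 1.800e+02 -1.000e-02  1.201e+01] F [-3.2  1.7  4.6] T [0.44 0.58 0.88] op 0.0395 q6 66.1
Ftool x,y -2.7834279880700636 -2.3771786518883022
wrist 4091 103 [ 0  0  0  0  0  0  0  5 98  0  0  0  0  0  0  0  0  0] rel unit 358.19461578286104
```

Call:
send_rows(plan=[[[0, 0, 0, 2], [0, 0, 0, 4], [0, 0, 0, 4]]])

```text
time_s: 17.48
ee_pos: [0.6465, -0.0888, 0.0833]
tcp_rot: [-180.0, 0.1, 7.8]
force: [-5.5, 3.1, 7.1]
opening: 0.0394
grasp_force: 30.0
```

```bash
python3 st.py; python3 line.py|head -1
```

```text
17.475 [ 0.6465 -0.0888  0.0833] [-1.7998e+02  7.0000e-02  7.8200e+00] F [-5.5  3.1  7.1] T [0.54 1.05 0.74] op 0.0394 q6 70.3
Ftool x,y -5.004309444308241 -3.812338163402712
wrist 4084 105 [  0   0   0   0   0   0   0   3 102   0   0   0   0   0   0   0   0   0] rel unit 358.36138275832866
```

Bottomed out: the torque jumped to about 0.8 N m and the line stopped moving (reading 358.3°) while the fingers slipped. I'll take a reference of the line's own direction, then back off 90°.

```bash
cat > pca.py <<'E'
from h import *
c=np.array([.6470,-.0895]);f=grab_frame("wrist");W=cloud(f);g=cv2.cvtColor(f["img"],cv2.COLOR_RGB2GRAY)
r=W[...,:2]-c;rr=np.hypot(r[...,0],r[...,1]);k=(W[...,2]>.136)&(W[...,2]<.147)&(rr>.007)&(rr<.019)&(g<75)
n,l,s,_=cv2.connectedComponentsWithStats(k.astype(np.uint8));i=1+np.argmax(s[1:,4]);v,u=np.nonzero(l==i)
P=np.array([ray(f,a,b,.141)[:2] for a,b in zip(u,v)],np.float32)
vx=cv2.fitLine(P,cv2.DIST_L2,0,.01,.01).ravel();d=P.mean(0)-c
print("dir",np.degrees(np.arctan2(vx[1],vx[0]))%180,"centre-based",np.degrees(np.arctan2(d[1],d[0])),len(P),d)
E
python3 pca.py
```

```text
dir 169.2616 centre-based -12.178138999850763 120 [ 0.01267411 -0.00273518]
```

Call:
send_rows(plan=[[[-0.8, -0.6, 0, 0], [-0.8, -0.6, -0.1, -8], [-0.8, -0.6, -0.2, -16], [-0.8, -0.6, -0.3, -24], [-0.8, -0.6, -0.4, -32], [-0.8, -0.6, -0.6, -40], [-0.8, -0.6, -0.7, -48], [-0.8, -0.6, -0.8, -56], [-0.8, -0.6, -0.9, -64], [-0.8, -0.6, -1.0, -72], [-0.8, -0.6, -1.1, -78], [-0.8, -0.6, -1.1, -78]]])

```text
time_s: 19.18
ee_pos: [0.6474, -0.0896, 0.0845]
tcp_rot: [179.8, 0.1, 85.8]
force: [3.7, -4.3, -0.1]
opening: 0.0393
grasp_force: 30.0
```

```bash
python3 st.py; python3 pca.py
```

```text
19.175 [ 0.6474 -0.0896  0.0845] [1.7982e+02 6.0000e-02 8.5840e+01] F [ 3.7 -4.3 -0.1] T [-0.73 -0.74  0.01] op 0.0393 q6 -7.8
Ftool x,y -3.9889434131028203 3.9623204408226327
dir 65.43458 centre-based 68.06139878096583 118 [0.00467648 0.01161049]
```

Call:
send_rows(plan=[[[-0.4, 0.4, -0.1, -7], [-0.4, 0.4, -0.2, -13.5], [-0.4, 0.4, -0.2, -13.5], [-0.4, 0.4, -0.2, -13.5], [-0.4, 0.4, -0.2, -13.5]]])

```text
time_s: 19.85
ee_pos: [0.6476, -0.0895, 0.0847]
tcp_rot: [179.9, 0.1, 99.1]
force: [5.7, -3.1, -0.5]
opening: 0.0393
grasp_force: 30.0
```

```bash
python3 st.py; python3 pca.py; python3 -c "
from d import *
print(drawer(grab_frame('top')));w=grab_frame('wrist');save('fin',w['img'])"
```

```text
19.85 [ 0.6476 -0.0895  0.0847] [1.7986e+02 7.0000e-02 9.9120e+01] F [ 5.7 -3.1 -0.5] T [-0.6  -0.98  0.08] op 0.0393 q6 -21.0
Ftool x,y -3.967664848304773 5.1432328154138105
dir 77.93107 centre-based 81.54254572382216 113 [0.00184734 0.01242395]
(np.int64(110), array([-0.10225725, -0.10220149, -0.10202886, -0.09736797]))
```

View pics/fin.png

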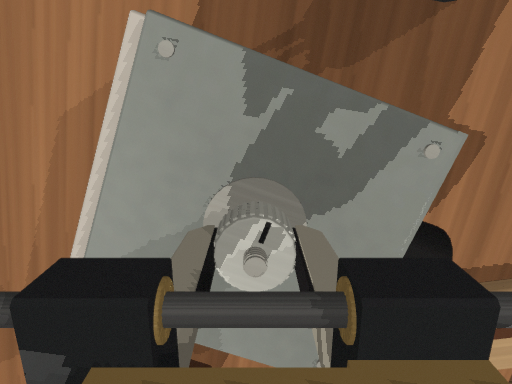

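The final view shows the nut held between the fingers at (257,255), with its line pointing up and right to (268,225). It has turned about 89–90° back from the stop. The drawer panel is flush on the left (102 mm).

```bash
python3 -c "
from bench import ctrl
print(ctrl.job_done())"
```

```text
the job is handed in; nothing more can be done
None
```

I handed the job in at about 20 s: the drawer is home on its stop, and the nut was screwed down to its stop, backed off about 90° by the camera, and is still held between the fingers.

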